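# Scan the lower model in the articulator

## Task

The lower jaw model in the articulator has to be scanned. Lift the articulator's upper bow all the way back so that it stays open by itself; then take the handheld scanner from its cradle, point its lens straight down at the middle of the lower model from 40 mm above it and hold it there steadily for two seconds without touching the articulator, and lay it back in its cradle the way it lay. Leave the articulator open and the other things where they are.

Things in the scene. Friction and masses are not known exactly. Their poses are not given: they have to be found in the camera images.
- articulator: Silvery hinge articulator with two plaster jaw models and brass knobs, 70 mm wide, 96 mm deep, 86 mm high, fast on the bench. Origin: centre of its underside, z up, +y to its front (open side, turned roughly to the robot), x along the hinge. Base, two back posts (x +-28, y -39, up to z = 81 mm) and lower model (x +-25, y -2 to 36, z 8 to 26 mm) stay put.
- articulator_upper (a joint): Upper bow with the upper model; hinge along the articulator's x axis through y = -39 mm, z = 74 mm. 0 = closed (bow level), grows as the front of the bow is lifted and swung back; end stop at 1.31 rad. Below about 1 rad it falls shut when let go (a little over 1 N at the tip lifts it); from 1.1 rad on it stays where it is left. Open it to its stop.
- bow_tip (a point): Middle of the front edge of the upper bow, on the moving bow. When closed it lies at x = 0, y = 47 mm, z = 83 mm of the articulator. The bow is a level plate 36 mm wide (along x) and 6 mm thick (z 80 to 86 mm when closed); from the tip it runs 86 mm back to the hinge. The upper model hangs under it, beginning 26 mm behind the tip, up to 50 mm wide and reaching down to z = 60 mm when closed, so the front 24 mm of the bow can be pinched across its width from above.
- arch_mid (a point): Aiming point: middle of the top of the horseshoe-shaped lower model, at the height of its highest points, 26 mm above the bench (x = 0, y = 17 mm in the articulator's frame). z up.
- scanner: Handheld white optical scanner, about 0.16 kg: a straight round handle with a bowl-shaped head at one end. Origin on the handle's axis at the balance point, half-way up the handle; x along the handle towards the head, z up as it lies. Handle 26 mm in diameter from x = -72 to +46 mm, then a slimmer neck; overall from x = -80 to +115 mm. The head's barrel is 34 mm in diameter.
- lens (a point): Centre of the scanner's lens, the black-rimmed end of the head: at x = +103, y = 0, z = -23 mm in the scanner's frame. Its z axis is the viewing direction, out of the lens: it leans 25 degrees from the scanner's -z towards +x, i.e. (0.423, 0, -0.906) in the scanner's frame. So the lens looks straight down when the handle is held with the head end 25 degrees lower than the tail.
- cradle: Grey plastic handpiece cradle 60 x 52 x 41 mm fixed to the bench, in which the scanner lies. Origin: centre of its underside, z up. Two upright cheeks, each 6 mm thick, at x = +-26 mm, with a round notch open at the top; between the cheeks 46 mm are free down to the 6 mm foot.
- cradle_notch (a point): Point in the cradle, 44 mm above its underside, midway between the cheeks, where the scanner's origin lies when it rests in both notches. The handle lies along the cradle's x axis, head towards +x.
- cast_yellow: Loose yellowish plaster jaw model, 49 x 62 x 36 mm, to be left alone.
- monomer_bottle: Brown dropper bottle, 34 mm wide, 102 mm high, to be left alone.
- base_plate: Flat plaster mounting plate 67 x 82 x 16 mm, to be left alone.
- spatula: Plaster spatula with wooden handle, 220 mm long, to be left alone.
- bur_block: Aluminium block with burs, 32 x 68 x 47 mm, to be left alone.
- round_box: Cream round plastic box, 56 mm wide, 35 mm high, to be left alone.
- lamp_head (a point): An obstacle to keep clear of, not part of the job: foremost point of the head of a dark blue desk lamp that stands at the back, between cradle and articulator. The head fills x 0.61 to 0.82, y -0.03 to 0.15, z 0.26 to 0.42 m; under it stands a blue-green motor box 108 mm high (x 0.53 to 0.67, y -0.05 to 0.11 m). Carry things past them on the robot's side.
- pin_end (a point): Lower end of the articulator's front pin, 6 mm thick and 72 mm long, which hangs from the bow at x = 0, 5 mm behind the tip, and swings with it. With the bow against its stop the pin points to the front over the lower model, its end at y = 44 mm, z = 135 mm of the articulator: the scanner has to come in under it (handle rising to the front clears it) or beside it.
There are look-alikes about, which are no part of the job. Leave any red look-alike of the articulator alone.

How it is judged:
On the way, in this order (a step that is already met when the one before it is completed fails the run):
1. the upper bow is swung back at least 1.2 rad and stands open with the fingers off it (value of joint articulator_upper above 1.2 rad and contact force between the fingers and articulator below 0.1 N), for 0.3 s.
2. with the bow open, the scanner's lens looks straight down (within 8 degrees) at the middle of the lower model (within 8 mm each way) from 30 to 50 mm, held steady for 2 s (value of joint articulator_upper above 0.98 rad and x of arch_mid in the frame of lens between -0.008 and 0.008 m and y of arch_mid in the frame of lens between -0.008 and 0.008 m and z of arch_mid in the frame of lens between 0.03 and 0.05 m and angle between the z axis of lens and the z axis of arch_mid, either way round below 0.14 rad and linear speed of scanner below 0.015 m/s and angular speed of scanner below 0.15 rad/s), for 2 s.
At the end, for the whole second after the job is handed in: The upper bow still stands open (over 0.98 rad); the scanner lies at rest and released in its cradle, head to the same side as before: its origin within 12 mm of the notch point, along the cradle within 7 degrees, lens turned down (below 35 mm) (value of joint articulator_upper above 0.98 rad and distance between scanner and cradle_notch below 0.012 m and x of lens in the frame of cradle above 0.09 m and angle between the x axis of scanner and the x axis of cradle, either way round below 0.12 rad and height (world z) of lens below 0.035 m and linear speed of scanner below 0.02 m/s and contact force between the fingers and scanner below 0.1 N); the robot touches nothing.
It fails at once if the scanner touches the articulator or the models (contact force between scanner and articulator above 0.5 N).
It fails at once if one of the loose bystanders (yellow model, bottle, mounting plate, spatula, bur block, round box) is pushed more than 30 mm (distance of any of cast_yellow, monomer_bottle, base_plate, spatula, bur_block, round_box from where it was at the start of the episode above 0.03 m).
It also fails if it takes over 72 s, if anything falls off the work surface, if the arm or the gripper's body presses on something with over 40 N, if the wrist force passes 120 N, or if a joint passes its speed limit or range.

## Robot

A 6-joint arm with a two-finger parallel gripper is mounted at the origin on a cart in front of the work surface, level with it; the furniture and walls round the work are solid. World frame = base frame: x ahead of the robot, y to its left, z up, the work surface at z = 0. Lengths are in m, angles in rad, forces in N, time in s.
With the tool pointing down it reaches from about 0.4 to 0.825 m from the base axis. Payload 7 kg.
Tool frame: the origin (TCP) lies between the finger pads; the fingertips stand 14 mm ahead of it and the grasp point (between the pads) lies 5 mm behind it; z points along the fingers, y is the line along which they close (so a half turn about z gives the same grasp; the last joint's range is limited). The gripper opens to 88 mm and grips with 3 to 60 N. Pads are 19 mm wide; open, the fingers measure 130 mm over their backs; the gripper's body (78 mm by 193 mm) begins 47 mm behind the grasp point.
Start: joints at [-0.876, 0.359, 0.012, 0, -1.224, -0.288], TCP at [0.267, -0.62, 0.241] pointing down, gripper open.
Joint ranges: [-3.07, 3.07], [-1.43, 2.12], [-1.02, 1.25], [-3.03, 1.67], [-3.05, -0], [-3.03, 3.03]. Speed limits (rad/s): [2.39, 2.39, 3.01, 3.14, 3.14, 3.14].

## Interface

Orientations are given as a unit quaternion [x, y, z, w].
In Python, from plant import bot gives the robot as it stands.
- The arm moves only by the tool play_rows, never from a script. Its argument "plan" is text: rows parted by semicolons, each of 4 numbers parted by spaces: the shift along the tool's x, y, z in m, then the turn about the tool's z in degrees. A call has 1 to 20 rows; each row shifts and turns the commanded pose from where the row before left it, along the tool's axes as they then stand; what a row does not reach is not made up. A row lasts 1/12 s, in which the tool goes at most 41.7 mm and 7.16 degrees, less where a joint would pass 70% of its speed; a pose out of reach is approached as far as the arm can. A call with a gripper value outside its range is refused whole. "jaw" is the closure, from 0 (fully open) to 1 (shut), set as the call begins (left out, the last holds). The fingers move at their own pace and stop on an object; the grip force is fixed at half the most. Time passes only in rows, so rows that do not move let the fingers close. It gives the time, the measured TCP pose, the force, the opening and the grip force at its end, in the units of the state.
- bot.read_state(): the state, without advancing time (a new reading comes with each control period).
- bot.read_camera(name): name is "scene" or "top" or "wrist"; returns the picture (400x640x3 uint8, red, green, blue); there is no depth.
- bot.calibration(name): a dict with "K" (3x3 intrinsics, pixels), "view" (4x4, takes a point from world to camera coordinates). Camera axes: x right, y up, looking along -z (the intrinsics and any distortion apply to the point x, -y, -z); pixel columns grow to the right and rows downward; lengths in m; the calibration is good to about 2 mm. A picture is of the moment at which its call begins: read the wrist's pose just before it. calibration takes no time and is no camera call; for the wrist camera it gives the pose at the moment of the call.
- bot.sign_off(): hands the job in; it is judged then, once.
The state is a dict: "time_s": time; "joints": joint angles; "joint_velocities": joint speeds; "effort": joint torques, N m; "ee_pos": TCP position; "eef_rot": TCP orientation; "force": force on the tool from outside, world axes, zero at the start; "ft_torque": the same for the moment, N m; "grip_width": opening from 0.0 (shut) to 1.0 (fully open); "finger_force": force on a finger pad.
Only numpy, scipy, OpenCV 4.12 (cv2) and the standard library are available. Lean on these libraries where they do the work, as an engineer would, in place of code of your own. Each camera call takes 0.05 s, during which the arm holds its last target. There are 200 camera calls.

## Working session

There is one attempt and no reset: what is moved stays moved. The work goes in short steps, Python scripts to look and compute and a tool call to move; the robot and the scene stay as the last step left them, time stands still between calls to the robot, and variables do not carry over. Pictures are saved under pics/ and viewed, at most 10 in all, crops included, and the job is handed in when it is done.

Besides the shell and the picture viewer there is one more tool, called as name(argument=value, ...), one argument or row to a line, values as JSON. play_rows: Moves the arm, as the interface text tells. Its arguments: {"type":"object","properties":{"plan":{"type":"string"},"jaw":{"type":"number"}},"required":["plan"]}

```bash
mkdir -p pics; ls
python3 - <<'E'
from plant import bot
import cv2,numpy as np
s=bot.read_state(); print(s)
for n in("scene","top"):
    im=bot.read_camera(n); cv2.imwrite(f"pics/{n}0.png",im[:,:,::-1]); c=bot.calibration(n); print(n,c)
E
```

```text
pics
{'time_s': 0.0, 'joints': array([-8.75910578e-01,  3.59414206e-01,  1.10815496e-02, -3.20881560e-04,
       -1.22409653e+00, -2.88067420e-01]), 'joint_velocities': array([-4.90512653e-04,  9.80460860e-04,  2.61575965e-05,  1.41644305e-03,
        6.25993987e-04,  9.72269714e-04]), 'effort': array([ 1.42088484e-03, -5.82714593e+01,  2.93060911e+01,  6.99731067e+00,
        6.72025941e-03, -2.31981066e-04]), 'ee_pos': array([ 0.26686413, -0.61951752,  0.23962015]), 'eef_rot': array([-2.01955794e-01,  9.79394286e-01,  7.90985776e-04, -2.52301843e-04]), 'force': array([-0.09624498, -0.04155149,  0.10852345]), 'ft_torque': array([ 0.00489651,  0.02697477, -0.03654058]), 'finger_force': 0.0, 'grip_width': 1.0011913202402432}
scene {'K': array([[434.32413247,   0.        , 327.44830323],
       [  0.        , 434.32413247, 196.13584631],
       [  0.        ,   0.        ,   1.        ]]), 'view': array([[-0.51057724, -0.859706  ,  0.01471318,  0.29412817],
       [ 0.60437746, -0.34666184,  0.71732382, -0.45029255],
       [-0.61158709,  0.37514153,  0.69658457, -1.74929076],
       [ 0.        ,  0.        ,  0.        ,  1.        ]])}
top {'K': array([[380.11940431,   0.        , 319.57129253],
       [  0.        , 380.11940431, 196.2291856 ],
       [  0.        ,   0.        ,   1.        ]]), 'view': array([[-0.01976495, -0.99971617, -0.01330146,  0.0613775 ],
       [ 0.98886136, -0.0215099 ,  0.14727707, -0.58774353],
       [-0.14752138, -0.01024237,  0.98900583, -1.51835818],
       [ 0.        ,  0.        ,  0.        ,  1.        ]])}
```

View pics/scene0.png

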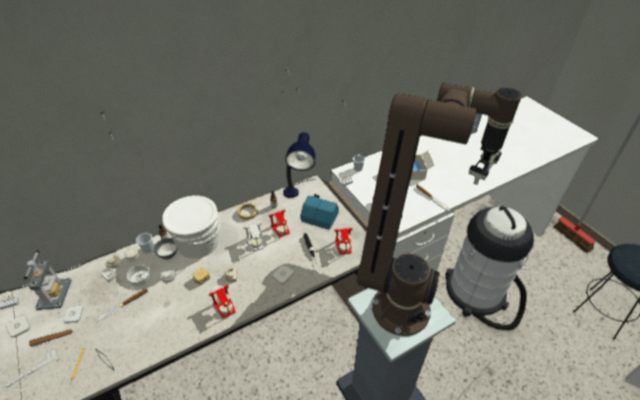

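View pics/top0.png

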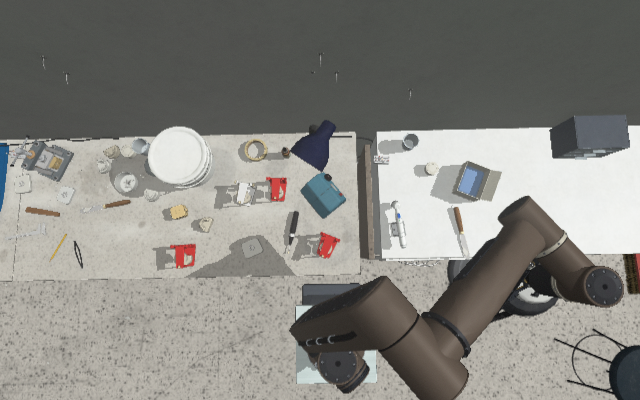

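The top view shows a silver articulator at (240,195), red look-alikes at (277,188), (183,255) and (327,245), and the white scanner in its cradle at (398,225). The black handpiece at (292,228) is not the scanner. I'll confirm this in an enlarged crop.

Run:
```python
import cv2,numpy as np
t=cv2.imread("pics/top0.png"); s=cv2.imread("pics/scene0.png")
r=lambda im,x,y,w,h,W,H:cv2.resize(im[y:y+h,x:x+w],(W,H),interpolation=cv2.INTER_CUBIC)
a=r(t,215,165,80,60,400,300); b=r(t,365,190,80,60,400,300)
c=r(s,225,200,80,60,400,300); d=r(s,370,140,80,60,400,300)
cv2.imwrite("pics/crop1.png",np.vstack([np.hstack([a,b]),np.hstack([c,d])]))
```

```text
(no output)
```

View pics/crop1.png

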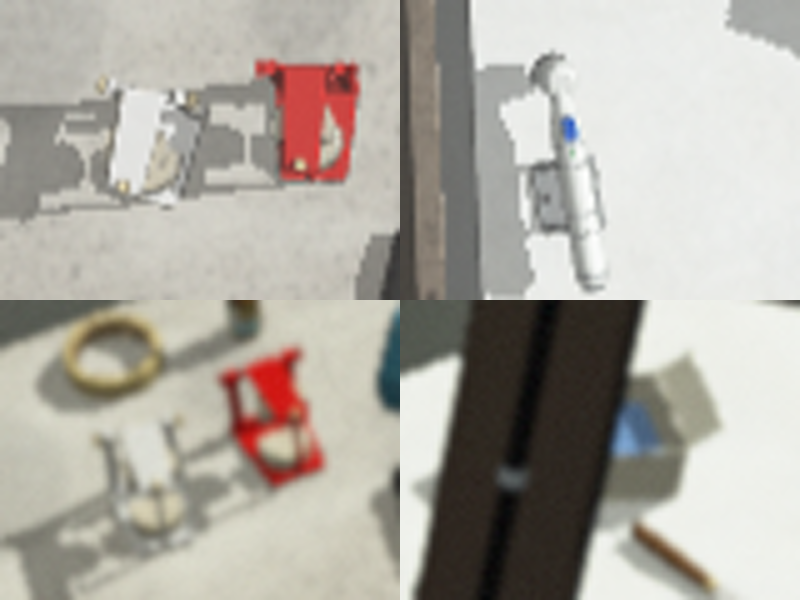

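```bash
cat > h.py <<'E'
from plant import bot
import cv2,numpy as np
from scipy.spatial.transform import Rotation as R
def ray(c,u,v):
    K,V=c["K"],c["view"]; d=np.array([(u-K[0,2])/K[0,0],-(v-K[1,2])/K[1,1],-1.])
    return -V[:3,:3].T@V[:3,3], V[:3,:3].T@d
def atz(c,u,v,z):
    o,d=ray(c,u,v); return o+d*(z-o[2])/d[2]
def tri(*obs):
    A=np.zeros((3,3));b=np.zeros(3);L=[]
    for c,u,v in obs:
        o,d=ray(c,u,v);d=d/np.linalg.norm(d);P=np.eye(3)-np.outer(d,d);A+=P;b+=P@o;L.append((o,P))
    x=np.linalg.solve(A,b); return x,[np.linalg.norm(P@(x-o)) for o,P in L]
def proj(c,p):
    q=c["view"]@np.append(p,1); k=c["K"]; return k[0,0]*q[0]/-q[2]+k[0,2], k[1,1]*-q[1]/-q[2]+k[1,2]
def snap(cam,name):
    c=bot.calibration(cam); s=bot.read_state(); im=bot.read_camera(cam); cv2.imwrite(f"pics/{name}.png",im[:,:,::-1])
    np.savez(f"pics/{name}.npz",K=c["K"],view=c["view"]); return c,s,im
def load(n):
    z=np.load(f"pics/{n}.npz"); return dict(K=z["K"],view=z["view"])
E
python3 - <<'E'
from h import *
c=bot.calibration("top")
t=lambda a,b,x0,y0,z:print(np.round(atz(c,x0+a/5,y0+b/5,z),3))
print("cradle/scanner tail, head");t(592,280,285,190,.044);t(550,72,285,190,.044)
print("art knob front, hinge knobs");t(126,187,215,165,.083);t(103,85,215,165,.074);t(187,98,215,165,.074); t(165,200,215,165,.01)
print("bench front edge");[print(np.round(atz(c,u,v,0),3)) for u,v in((350,272),(385,258),(362,200),(375,200))]
w=bot.calibration("wrist");print(w)
s=bot.read_state();Rm=R.from_quat(s["eef_rot"]).as_matrix();print(Rm.round(3))
V=w["view"];cp=-V[:3,:3].T@V[:3,3];print("cam in tool",Rm.T@(cp-s["ee_pos"]),Rm.T@V[:3,:3].T)
E
```

```text
cradle/scanner tail, head
[ 0.379 -0.284  0.044]
[ 0.548 -0.258  0.044]
art knob front, hinge knobs
[0.565 0.367 0.083]
[0.65  0.389 0.074]
[0.638 0.32  0.074]
[0.563 0.351 0.01 ]
bench front edge
[ 0.279 -0.069  0.   ]
[ 0.332 -0.215  0.   ]
[ 0.575 -0.129  0.   ]
[ 0.574 -0.184  0.   ]
{'K': array([[313.52320154,   0.        , 317.35329582],
       [  0.        , 313.52320154, 199.82747301],
       [  0.        ,   0.        ,   1.        ]]), 'view': array([[-3.94753218e-01,  9.18787187e-01,  3.30904910e-05,
         6.76647843e-01],
       [-8.82114418e-01, -3.78986836e-01, -2.79719736e-01,
         3.51785307e-02],
       [-2.56990369e-01, -1.10449456e-01,  9.60081699e-01,
        -3.89226068e-01],
       [ 0.00000000e+00,  0.00000000e+00,  0.00000000e+00,
         1.00000000e+00]])}
[[-0.918 -0.396 -0.001]
 [-0.396  0.918  0.001]
 [ 0.     0.001 -1.   ]]
cam in tool [ 0.07575288 -0.00179249 -0.14374777] [[-8.74978490e-04  9.60036303e-01  2.79874134e-01]
 [ 9.99998644e-01  4.49475264e-04  1.58451489e-03]
 [ 1.39539532e-03  2.79875141e-01 -9.60035394e-01]]
```

play_rows(
  plan="-.027 .0264 -.006 0;-.027 .0264 -.006 0;-.027 .0264 -.006 0;-.027 .0264 -.006 0;-.027 .0264 -.006 0;-.027 .0264 -.006 0;-.027 .0264 -.006 0;-.027 .0264 -.006 0;-.027 .0264 -.006 0;-.027 .0264 -.006 0;0 0 0 6;0 0 0 6;0 0 0 6;0 0 0 6",
  jaw=0,
)

```text
time_s: 1.27
ee_pos: [0.4106, -0.27, 0.3004]
eef_rot: [0.008, 1.0, 0.0, -0.0]
force: [0.6, -0.6, -0.3]
grip_width: 0.999
finger_force: 0.0
```

```bash
python3 -c "
from h import *
snap('wrist','w1')"
```

play_rows(
  plan="0 .036 0 0;0 .036 0 0;0 .036 0 0;0 0 0 0;0 0 0 0",
)

```text
time_s: 1.73
ee_pos: [0.4119, -0.1611, 0.3008]
eef_rot: [0.003, 1.0, 0.0, 0.0]
force: [-0.1, -0.1, 0.6]
grip_width: 0.998
finger_force: 0.0
```

```bash
python3 -c "
from h import *
snap('wrist','w2')
a=cv2.imread('pics/w1.png');b=cv2.imread('pics/w2.png')
cv2.imwrite('pics/w12.png',np.hstack([a[:,120:520],b[:,0:400]]))"
```

```text
(no output)
```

View pics/w12.png

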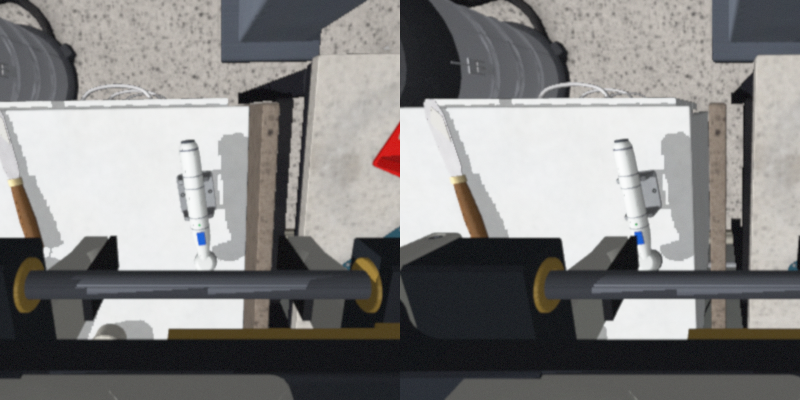

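Left (w1) the scanner tail is near (188,143) and its blue label near (201,238). Right (w2) they are near (622,143) and (640,238), with the cradle behind the handle. I'll enlarge both.

```bash
python3 -c "
from h import *
a=cv2.imread('pics/w1.png')[130:280,280:350];b=cv2.imread('pics/w2.png')[130:280,200:270]
f=lambda i:cv2.resize(i,None,fx=4,fy=4,interpolation=cv2.INTER_CUBIC)
cv2.imwrite('pics/w12z.png',np.hstack([f(a),f(b)]))"
```

```text
(no output)
```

View pics/w12z.png

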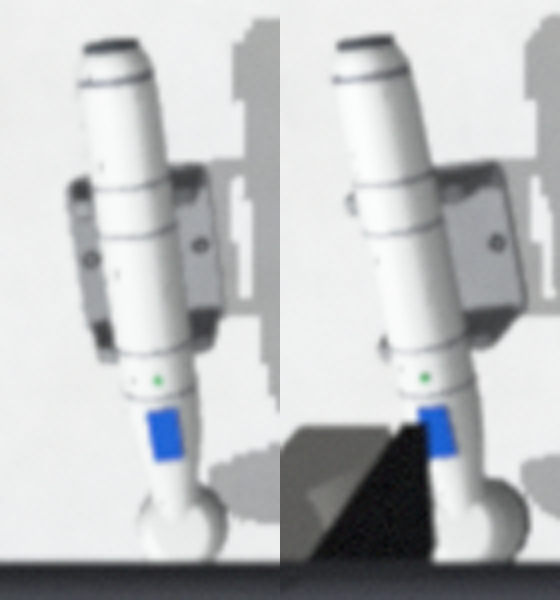

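```bash
python3 -c "
from h import *
A=load('w1');B=load('w2')
P={}
for n,a,b in(('tailring',(116,78),(90,76)),('lowring',(154,350),(150,347)),('cap',(110,46),(85,42)),('green',(158,380),(145,377)),('foot hole R',(201,245),(217,243))):
    x,r=tri((A,280+a[0]/4,130+a[1]/4),(B,200+b[0]/4,130+b[1]/4));print(n,x.round(4),np.round(r,4));P[n]=x
d=P['lowring']-P['tailring'];print(np.linalg.norm(d),np.degrees(np.arctan2(d[1],d[0])))
# axis at z=.044 from each view
for n,a,b in(('tailring',(116,78),(90,76)),('lowring',(154,350),(150,347)),('cap',(110,46),(85,42))):
  print(n,atz(A,280+a[0]/4,130+a[1]/4,.044).round(4),atz(B,200+b[0]/4,130+b[1]/4,.044).round(4))
"
```

```text
tailring [ 0.3852 -0.2823  0.0488] [0.0002 0.0002]
lowring [ 0.4772 -0.2718  0.044 ] [0. 0.]
cap [ 0.3753 -0.284   0.045 ] [0.0001 0.0001]
green [ 0.483  -0.2706  0.0574] [0. 0.]
foot hole R [ 0.4503 -0.2544  0.0081] [0. 0.]
0.09275803819638143 6.484671762973113
tailring [ 0.3856 -0.2824  0.044 ] [ 0.386  -0.2837  0.044 ]
lowring [ 0.4773 -0.2718  0.044 ] [ 0.4772 -0.2718  0.044 ]
cap [ 0.3755 -0.2841  0.044 ] [ 0.3753 -0.2843  0.044 ]
```

play_rows(
  plan="-.009 .039 0 0;-.009 .039 0 0;-.009 .039 0 0;-.009 .039 0 0;-.009 .039 0 0;-.009 .039 0 0;-.009 .039 0 0;-.009 .039 0 0;-.009 .039 0 0;-.009 .039 0 0;-.009 .039 0 0;-.009 .039 0 0;0 0 0 0;0 0 0 0",
)

```text
time_s: 2.95
ee_pos: [0.5265, 0.3047, 0.2985]
eef_rot: [0.005, 1.0, -0.001, -0.001]
force: [-0.4, -0.5, -0.7]
grip_width: 1.0
finger_force: 0.0
```

```bash
python3 -c "
from h import *
snap('wrist','w3')"
```

play_rows(
  plan="0 .035 0 0;0 .035 0 0;0 .03 0 0;0 0 0 0;0 0 0 0",
)

```text
time_s: 3.42
ee_pos: [0.5271, 0.4036, 0.2999]
eef_rot: [0.006, 1.0, -0.0, -0.0]
force: [0.9, -1.4, 0.0]
grip_width: 1.001
finger_force: 0.0
```

```bash
python3 -c "
from h import *
c,s,b=snap('wrist','w4');a=cv2.imread('pics/w3.png');b=b[:,:,::-1]
print(s['ee_pos'])
q=np.array([.597,.355,.06])
o=[]
for n,i in(('w3',a),('w4',b)):
  u,v=proj(load(n),q);x0=int(u)-65;y0=int(v)-75;print(n,x0,y0)
  x0=max(x0,0);y0=max(y0,0);o.append(cv2.resize(i[y0:y0+150,x0:x0+130],(520,600),interpolation=cv2.INTER_CUBIC)[:,60:460])
cv2.imwrite('pics/w34.png',np.hstack(o))"
```

```text
[0.5271128  0.40359538 0.29989331]
w3 293 149
w4 217 149
```

View pics/w34.png

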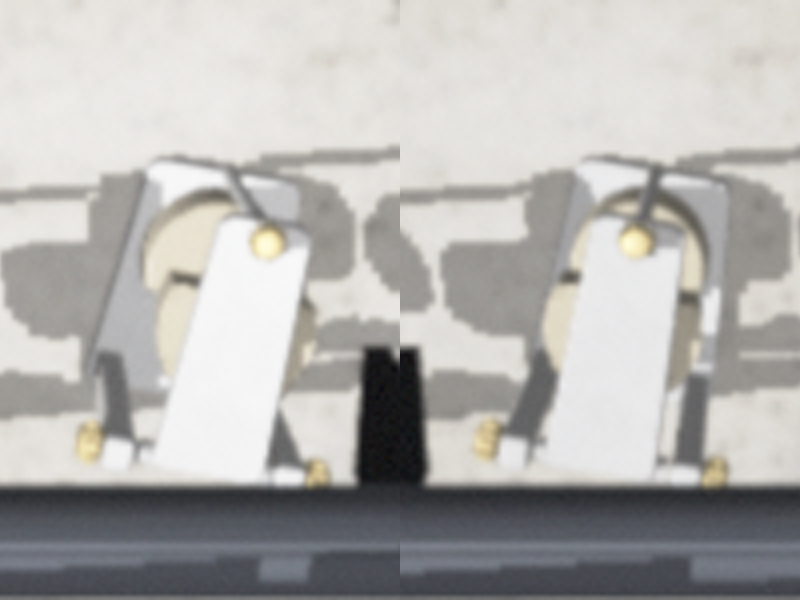

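```bash
python3 -c "
from h import *
A=load('w3');B=load('w4')
P={}
for n,a,b in(('frontL',(216,224),(188,218)),('frontR',(307,241),(286,232)),('knob',(268,242),(236,241)),('baseL',(150,160),(180,160)),('baseR',(301,185),(328,183)),('hingeL',(90,440),(87,438)),('hingeR',(318,473),(316,472)),('backL',(155,457),(148,465)),('backR',(268,480),(255,480))):
    x,r=tri((A,293+(60+a[0])/4,149+a[1]/4),(B,217+(60+b[0])/4,149+b[1]/4));print(n,x.round(4),np.round(r,4));P[n]=x
for a,b in(('frontL','frontR'),('baseL','baseR'),('hingeL','hingeR')):
  d=P[b]-P[a];print(a,np.linalg.norm(d[:2]),np.degrees(np.arctan2(d[1],d[0])),((P[a]+P[b])/2).round(4))
"
```

```text
frontL [0.5615 0.3548 0.085 ] [0.0008 0.0008]
frontR [0.5689 0.3836 0.0781] [0.0012 0.0012]
knob [0.5663 0.3694 0.0906] [0. 0.]
baseL [0.5635 0.3419 0.0027] [0.0001 0.0001]
baseR [0.5714 0.3955 0.0088] [0.0002 0.0002]
hingeL [0.6372 0.3175 0.0764] [0. 0.]
hingeR [0.6497 0.3913 0.0768] [0.0002 0.0002]
backL [0.6418 0.338  0.083 ] [0.0016 0.0016]
backR [0.6447 0.3725 0.0906] [0.0004 0.0004]
frontL 0.02975646655994206 75.64215337175004 [0.5652 0.3692 0.0815]
baseL 0.05423196857602726 81.59000522010044 [0.5674 0.3687 0.0058]
hingeL 0.07479629096632166 80.35149488653748 [0.6434 0.3544 0.0766]
```

play_rows(
  plan="0 0 0 4.75;0 0 0 4.75;-.0161 -.0089 .02 0;-.0161 -.0089 .03 0;-.0161 -.0089 .03 0;0 0 .03 0;0 0 .03 0;0 0 0 0;0 0 0 0",
  jaw=0.35,
)

```text
time_s: 4.22
ee_pos: [0.5695, 0.3669, 0.1602]
eef_rot: [0.09, 0.996, -0.001, -0.001]
force: [0.2, -0.2, 0.8]
grip_width: 0.651
finger_force: 0.0
```

```bash
python3 -c "
from h import *
s=bot.read_state();p=s['ee_pos'];M=R.from_quat(s['eef_rot']).as_matrix()
print(p.round(4),np.degrees(np.arctan2(M[1,0],M[0,0])),s['grip_width'],(M.T@(np.array([.570,.3687,.087])-p)).round(4))"
```

```text
[0.5695 0.3669 0.1602] 169.72992294866097 0.6513650472138728 [-0.0002  0.002   0.0732]
```

play_rows(
  plan="0 .002 .02 0;0 0 .02 0;0 0 .02 0;0 0 .013 0;0 0 0 0;0 0 0 0",
)

```text
time_s: 4.72
ee_pos: [0.5708, 0.3716, 0.0899]
eef_rot: [0.089, 0.996, 0.001, 0.001]
force: [-0.7, -0.1, 1.1]
grip_width: 0.653
finger_force: 0.0
```

play_rows(
  plan="0 0 0 0;0 0 0 0;0 0 0 0;0 0 0 0;0 0 0 0;0 0 0 0",
  jaw=1,
)

```text
time_s: 5.22
ee_pos: [0.5699, 0.3705, 0.0882]
eef_rot: [0.089, 0.996, -0.0, 0.0]
force: [-0.8, -2.9, 5.9]
grip_width: 0.318
finger_force: 29.9
```

```bash
python3 -c "
import numpy as np
a=np.radians(6.7+np.arange(0,80,5));r=77.5
for t,x,z in zip(range(5,80,5),np.diff(r*np.cos(a)),-np.diff(r*np.sin(a))):print(t,'%.4f 0 %.4f 0;'%(x/1000,z/1000))"
```

```text
5 -0.0011 0 -0.0067 0;
10 -0.0017 0 -0.0066 0;
15 -0.0022 0 -0.0064 0;
20 -0.0028 0 -0.0062 0;
25 -0.0033 0 -0.0059 0;
30 -0.0038 0 -0.0056 0;
35 -0.0043 0 -0.0052 0;
40 -0.0047 0 -0.0048 0;
45 -0.0051 0 -0.0044 0;
50 -0.0055 0 -0.0040 0;
55 -0.0058 0 -0.0035 0;
60 -0.0061 0 -0.0029 0;
65 -0.0063 0 -0.0024 0;
70 -0.0065 0 -0.0018 0;
75 -0.0066 0 -0.0013 0;
```

play_rows(
  plan="-.0011 0 -.0067 0;-.0017 0 -.0066 0;-.0022 0 -.0064 0;-.0028 0 -.0062 0;-.0033 0 -.0059 0;-.0038 0 -.0056 0;-.0043 0 -.0052 0;-.0047 0 -.0048 0",
)

```text
time_s: 5.88
ee_pos: [0.5929, 0.3661, 0.1352]
eef_rot: [0.089, 0.996, -0.001, -0.001]
force: [-3.1, -3.9, -3.8]
grip_width: 0.315
finger_force: 30.0
```

Width still held and forces small; continue.

play_rows(
  plan="-.0051 0 -.0044 0;-.0055 0 -.004 0;-.0058 0 -.0035 0;-.0061 0 -.0029 0;-.0063 0 -.0024 0;-.0065 0 -.0018 0;-.0066 0 -.0013 0;0 0 0 0",
)

```text
time_s: 6.55
ee_pos: [0.6308, 0.3587, 0.154]
eef_rot: [0.089, 0.996, -0.002, -0.004]
force: [-17.6, -0.5, -0.1]
grip_width: 0.316
finger_force: 30.0
```

play_rows(
  plan="0 0 0 0;0 0 0 0;0 0 0 0;0 0 0 0",
  jaw=0.4,
)

```text
time_s: 6.88
ee_pos: [0.6359, 0.3602, 0.1567]
eef_rot: [0.089, 0.996, 0.001, 0.001]
force: [0.3, 0.0, -0.0]
grip_width: 0.553
finger_force: 0.0
```

play_rows(
  plan="0 0 -.03 0;0 0 -.03 0;0 0 -.03 0;.03 0 -.03 0;.04 0 0 0;.04 0 0 0;0 0 0 0;0 0 0 0",
)

```text
time_s: 7.55
ee_pos: [0.5258, 0.3799, 0.2769]
eef_rot: [0.088, 0.996, 0.002, 0.001]
force: [0.6, 0.0, 0.2]
grip_width: 0.602
finger_force: 0.0
```

```bash
python3 -c "
from h import *
c,s,a=snap('wrist','w5');print(s['ee_pos'],s['force'],s['grip_width'])
cv2.imwrite('pics/w5z.png',cv2.resize(a[100:340,160:480,::-1],(640,480)))"
```

```text
[0.5258236  0.37986948 0.27689856] [0.58317725 0.01321718 0.17997992] 0.6018967357936346
```

View pics/w5z.png

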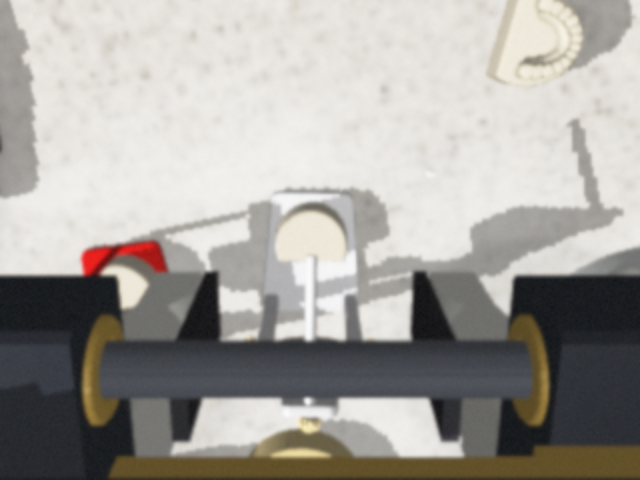

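Bow is open: the pin end is at (310,260) and the lower model spans columns 275–345 with its front at row 204.

```bash
python3 -c "
from h import *
c=load('w5');f=lambda u,v,z:atz(c,160+u/2,100+v/2,z)
o=np.array([.606,.3615]);Y=np.array([np.cos(np.radians(169.8)),np.sin(np.radians(169.8))]);X=np.array([Y[1],-Y[0]])
for n,u,v,z in(('pin',310,259,.135),('modL',275,245,.026),('modR',346,245,.026),('modF',310,205,.02),('bowtopL',283,412,.16),('bowtopR',337,412,.16)):
  p=f(u,v,z)[:2];d=p-o;print(n,p.round(4),'art x,y mm',1000*d@X,1000*d@Y)
"
```

```text
pin [0.5638 0.3692] art x,y mm 0.09872372028989054 42.900035711827186
modL [0.5926 0.3396] art x,y mm -23.959327698301465 9.29353102390833
modR [0.601  0.3864] art x,y mm 23.621062914104854 9.352184767536897
modF [0.571  0.3673] art x,y mm -0.5331849962690846 35.51452158904112
bowtopL [0.6294 0.3443] art x,y mm -12.769193367951061 -26.03357303892557
bowtopR [0.6339 0.3699] art x,y mm 13.209336920959013 -26.016233717535407
```

```bash
python3 -c "
from h import *
c=bot.calibration('top');im=cv2.imread('pics/top0.png');h=cv2.cvtColor(im,cv2.COLOR_BGR2HSV)
V=c['view'];print('cam',(-V[:3,:3].T@V[:3,3]).round(3))
m=cv2.inRange(h,(90,90,50),(105,255,200)); m[:,:290]=0;m[:,360:]=0
cs,_=cv2.findContours(m,0,2);k=max(cs,key=cv2.contourArea);ap=cv2.approxPolyDP(cv2.convexHull(k),2.5,True)[:,0]
for q in ap:print('box',q,atz(c,*q,.108).round(3)[:2],atz(c,*q,0).round(3)[:2])
print('meanHSV rows');
r=cv2.inRange(h,(0,150,80),(8,255,255))|cv2.inRange(h,(172,150,80),(180,255,255))
n,l,st,ce=cv2.connectedComponentsWithStats(r)
for s in st[1:]:
  if s[4]>80:x,y,w,hh=s[:4];print('red',s,atz(c,x,y,.05).round(3)[:2],atz(c,x+w,y+hh,.05).round(3)[:2])
for n,q in(('black',(292,228)),('black top',(295,212)),('black bot',(290,248)),('plate',(252,247))):print(n,atz(c,*q,0).round(3)[:2])
"
```

```text
cam [0.358 0.033 1.589]
box [321 173] [0.673 0.041] [0.695 0.042]
box [345 198] [ 0.57  -0.051] [ 0.586 -0.058]
box [330 211] [0.52  0.009] [0.532 0.007]
box [308 184] [0.629 0.093] [0.649 0.098]
meanHSV rows
red [266 178  20  23 237] [0.669 0.269] [0.571 0.187]
red [318 232  22  26 268] [0.442 0.058] [ 0.337 -0.028]
red [171 244  24  24 316] [0.406 0.653] [0.309 0.553]
black [0.464 0.167]
black top [0.531 0.154]
black bot [0.381 0.177]
plate [0.388 0.334]
```

play_rows(
  plan="0 0 0 -5.67;0 0 0 -5.67;0 0 0 -5.66;.0086 -.0378 0 0;.0086 -.0378 0 0;.0086 -.0378 0 0;.0086 -.0378 0 0;.0086 -.0378 0 0;.0086 -.0378 0 0;.0086 -.0378 0 0;.0086 -.0378 0 0;.0086 -.0378 0 0;.0086 -.0378 0 0;.0086 -.0378 0 0;.0086 -.0378 0 0;.0086 -.0378 0 0;.0086 -.0378 0 0;.0086 -.0378 0 0;.0086 -.0378 0 0;.0086 -.0378 0 0",
  jaw=0.3,
)

```text
time_s: 9.27
ee_pos: [0.4579, -0.2796, 0.2751]
eef_rot: [-0.059, 0.998, -0.0, 0.0]
force: [1.0, 0.3, 0.8]
grip_width: 0.699
finger_force: 0.0
```

play_rows(
  plan="0 0 .04 0;0 0 .04 0;0 0 .04 0;0 0 .03 0;0 0 0 0;0 0 0 0",
)

```text
time_s: 9.77
ee_pos: [0.4576, -0.2774, 0.124]
eef_rot: [-0.059, 0.998, 0.0, -0.002]
force: [0.0, -0.8, 0.9]
grip_width: 0.699
finger_force: 0.0
```

```bash
cat > st.py <<'E'
from h import *
import sys
s=bot.read_state();p=s['ee_pos'];M=R.from_quat(s['eef_rot']).as_matrix()
print(s['time_s'],p.round(4),'yaw',np.degrees(np.arctan2(M[1,0],M[0,0])).round(2),'tilt',M[:,2].round(3),s['force'].round(1),'j',s['joints'].round(2),'cmd',(M.T@(np.array(list(map(float,sys.argv[1:4])))-p)).round(4))
E
python3 st.py .451 -.275 .039
```

```text
9.7667 [ 0.4576 -0.2774  0.124 ] yaw -173.23 tilt [-0.003 -0.    -1.   ] [ 0.  -0.8  0.9] j [-0.18  0.24 -0.45  0.   -0.88 -1.28] cmd [0.006  0.0032 0.085 ]
```

play_rows(
  plan=".006 .0032 .025 0;0 0 .025 0;0 0 .02 0;0 0 .015 0;0 0 0 0;0 0 0 0",
)

```text
time_s: 10.27
ee_pos: [0.4533, -0.2747, 0.0415]
eef_rot: [-0.06, 0.998, -0.001, 0.001]
force: [0.6, -0.4, 0.1]
grip_width: 0.702
finger_force: 0.0
```

play_rows(
  plan="0 0 0 0;0 0 0 0;0 0 0 0;0 0 0 0;0 0 0 0;0 0 0 0;0 0 0 0",
  jaw=1,
)

```text
time_s: 10.85
ee_pos: [0.4515, -0.2736, 0.04]
eef_rot: [-0.059, 0.998, 0.0, -0.0]
force: [-0.6, 4.7, 5.7]
grip_width: 0.29
finger_force: 30.0
```

play_rows(
  plan="0 0 -.015 0;0 0 -.025 0;0 0 -.03 0;0 0 -.03 0;0 0 -.025 0;-.0051 .0338 0 0;-.0051 .0338 0 0;-.0051 .0338 0 0;-.0051 .0338 0 0;-.0051 .0338 0 0;-.0051 .0338 0 0;-.0051 .0338 0 0;-.0051 .0338 0 0;0 0 0 0",
)

```text
time_s: 12.02
ee_pos: [0.4605, 0.0036, 0.165]
eef_rot: [-0.061, 0.998, 0.0, 0.001]
force: [0.1, -0.3, -1.1]
grip_width: 0.289
finger_force: 30.0
```

play_rows(
  plan="0 0 0 -6.4;0 0 0 -6.4;0 0 0 -6.4;0 0 0 -6.4;0 0 0 -6.4;0 0 0 -6.4;0 0 0 -6.4;0 0 0 -6.4;0 0 0 -6.4;0 0 0 -6.4;0 0 0 -6.4;0 0 0 -6.4;0 0 0 -6.4;0 0 0 -6.4;0 0 0 -6.4;0 0 0 -6.4;0 0 0 -6.4;0 0 0 -6.4;0 0 0 -6.4;0 0 0 -6.4",
)

```text
time_s: 13.68
ee_pos: [0.4597, -0.0009, 0.1645]
eef_rot: [0.924, -0.382, -0.0, 0.0]
force: [0.8, 0.5, -1.3]
grip_width: 0.288
finger_force: 30.0
```

```bash
python3 st.py .513 .053 .135; python3 -c "
from h import *
c,s,a=snap('wrist','w6')
b=bot.read_camera('scene')[:,:,::-1]
cv2.imwrite('pics/w6z.png',np.hstack([cv2.resize(a[40:340,170:470,::-1],(400,400)),cv2.resize(b[170:270,240:340],(400,400),interpolation=2)]))"
```

```text
13.6833 [ 0.4597 -0.0009  0.1645] yaw -44.88 tilt [-0.001 -0.    -1.   ] [ 0.8  0.5 -1.3] j [ 0.43  0.07 -0.55 -0.   -0.95  0.36] cmd [-0.0002 -0.0758  0.0294]
```

View pics/w6z.png

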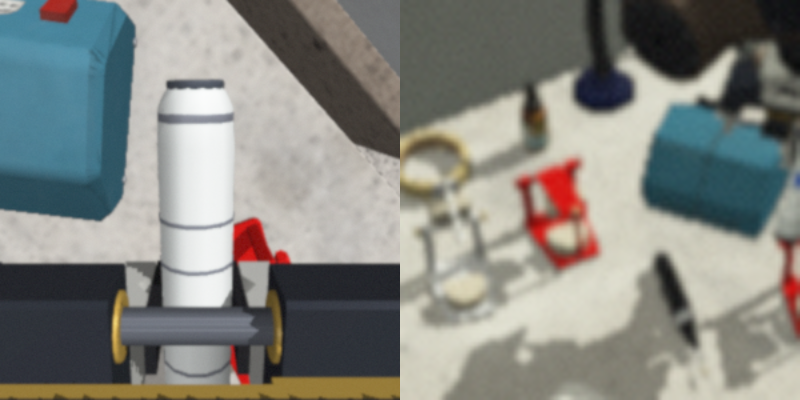

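The scanner is gripped level. In the left half the tail cap is at (196,83), and the blue box's near top edge runs at row ~172 and its outer edge at row ~212 (cols 0–100). The right half shows the articulator open.

```bash
python3 -c "
from h import *
c=load('w6');f=lambda u,v,z:atz(c,170+u*.75,40+v*.75,z)
p=np.array([.4597,-.0009]);X=np.array([.707,-.707]);Y=-np.array([.707,.707])
for n,u,v,z in(('topedge',50,172,.108),('topedge',10,167,.108),('outer',50,210,.095),('cornerF',104,216,.09),('right',130,60,.1),('cap',196,83,.17),('ring',196,118,.17)):
  q=f(u,v,z);d=q[:2]-p;print(n,q.round(4),'tool x,y',(d@X).round(4),(d@Y).round(4))
"
```

```text
topedge [0.5374 0.0206 0.108 ] tool x,y 0.0398 -0.0702
topedge [0.5526 0.0324 0.108 ] tool x,y 0.0422 -0.0892
outer [0.5259 0.0414 0.095 ] tool x,y 0.0169 -0.0767
cornerF [0.5033 0.0255 0.09  ] tool x,y 0.0122 -0.0495
right [ 0.5459 -0.0441  0.1   ] tool x,y 0.0914 -0.0304
cap [ 0.5158 -0.0578  0.17  ] tool x,y 0.0799 0.0005
ring [ 0.5082 -0.0501  0.17  ] tool x,y 0.0691 0.0005
```

play_rows(
  plan="0 -.025 0 0;0 -.025 0 0;0 -.0258 0 0;0 0 .015 0;0 0 .015 0;0 0 .008 0;0 0 .008 0;0 0 .006 0;0 0 0 0",
)

```text
time_s: 14.53
ee_pos: [0.5134, 0.0524, 0.1119]
eef_rot: [0.923, -0.385, -0.0, 0.0]
force: [-0.2, -0.4, -1.3]
grip_width: 0.288
finger_force: 30.0
```

play_rows(
  plan="0 0 .004 0;0 0 .004 0;0 0 .004 0;0 0 0 0",
)

```text
time_s: 14.87
ee_pos: [0.5142, 0.0532, 0.1008]
eef_rot: [0.923, -0.384, 0.0, -0.001]
force: [-1.0, 3.1, 4.6]
grip_width: 0.292
finger_force: 30.0
```

play_rows(
  plan="0 0 .004 0;0 0 .004 0;0 0 .004 0;0 0 0 0;0 0 0 0",
)

```text
time_s: 15.28
ee_pos: [0.5144, 0.053, 0.0891]
eef_rot: [0.923, -0.384, 0.0, -0.0]
force: [-0.5, 2.7, 2.0]
grip_width: 0.286
finger_force: 30.0
```

```bash
cat > ang.py <<'E'
from h import *
import sys
c,s,a=snap('wrist',sys.argv[1]);g=cv2.cvtColor(a,cv2.COLOR_RGB2GRAY)
p=s['ee_pos'];M=R.from_quat(s['eef_rot']).as_matrix();piv=p-M[:,2]*.005
col=g[:,312:324].mean(1);print(s['force'].round(1),p.round(4));print('profile',[(i,int(col[i])) for i in range(40,240,3)])
# predicted rows of the upper cap rim (-80,.009) and tail ring (-67,.013) for tilts
for th in range(0,45,5):
    t=np.radians(th);o=[]
    for x,z in((-.08,.009),(-.068,.013),(-.027,.013)):
        x=x+.001; q=piv+M[:,0]*(-x*np.cos(t)+z*np.sin(t)) -M[:,2]*(-x*np.sin(t)+z*np.cos(t)); o+=[round(v) for v in proj(c,q)]
    print(th,o)
E
python3 ang.py w7
```

```text
[-0.5  2.7  2. ] [0.5144 0.053  0.0891]
profile [(40, 147), (43, 148), (46, 149), (49, 154), (52, 161), (55, 163), (58, 165), (61, 165), (64, 164), (67, 164), (70, 162), (73, 157), (76, 152), (79, 147), (82, 144), (85, 144), (88, 146), (91, 145), (94, 145), (97, 146), (100, 146), (103, 146), (106, 145), (109, 145), (112, 146), (115, 145), (118, 145), (121, 122), (124, 111), (127, 110), (130, 112), (133, 114), (136, 114), (139, 116), (142, 115), (145, 117), (148, 116), (151, 116), (154, 102), (157, 85), (160, 207), (163, 254), (166, 254), (169, 252), (172, 251), (175, 248), (178, 244), (181, 241), (184, 234), (187, 135), (190, 123), (193, 230), (196, 232), (199, 230), (202, 227), (205, 225), (208, 223), (211, 222), (214, 222), (217, 222), (220, 223), (223, 223), (226, 223), (229, 222), (232, 222), (235, 223), (238, 223)]
0 [315, 104, 315, 136, 316, 233]
5 [315, 103, 315, 135, 316, 233]
10 [315, 103, 315, 135, 316, 233]
15 [315, 105, 315, 137, 315, 233]
20 [315, 109, 315, 140, 315, 234]
25 [315, 116, 315, 146, 315, 235]
30 [315, 125, 315, 153, 315, 237]
35 [314, 138, 315, 163, 315, 238]
40 [314, 153, 315, 175, 315, 241]
```

Run:
```python
from h import *
for n in('w6','w7'):
    g=cv2.imread(f'pics/{n}.png',0);col=g[:,312:324].mean(1)
    print(n,'cap/rings rows (dark dips)',[(i,int(col[i])) for i in range(95,275) if col[i]<col[i-1] and col[i]<=col[i+1] and col[i]<max(col[i-4],col[i+4])-12])
    for r in (135,150,170,195,215,235,255):
        w=np.where(g[r,250:390]>185)[0]+250; print(r,(w.min(),w.max()) if len(w) else None)
```

```text
w6 cap/rings rows (dark dips) [(104, 87), (130, 141), (210, 149), (245, 145), (272, 76)]
135 (np.int64(268), np.int64(389))
150 (np.int64(267), np.int64(389))
170 (np.int64(265), np.int64(361))
195 (np.int64(258), np.int64(379))
215 (np.int64(250), np.int64(389))
235 (np.int64(250), np.int64(389))
255 (np.int64(276), np.int64(343))
w7 cap/rings rows (dark dips) [(125, 109), (157, 84), (190, 123), (252, 160), (272, 97)]
135 None
150 (np.int64(288), np.int64(389))
170 (np.int64(286), np.int64(389))
195 (np.int64(289), np.int64(389))
215 (np.int64(291), np.int64(389))
235 (np.int64(250), np.int64(389))
255 (np.int64(294), np.int64(369))
```

```bash
python3 -c "
import cv2,numpy as np
a=cv2.imread('pics/w7.png')[40:340,170:470]
cv2.imwrite('pics/w7z.png',cv2.resize(a,(500,500)))"
```

```text
(no output)
```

View pics/w7z.png

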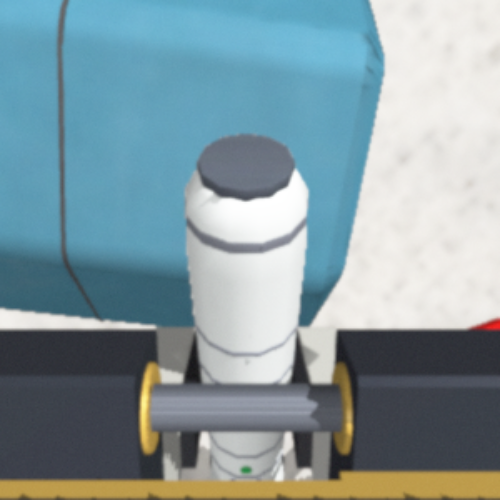

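```bash
cat > fit.py <<'E'
from h import *
from scipy.optimize import least_squares
# scanner-frame x of rings (from level picture w6, pivot p0), then tilt, axial slip, vertical slip
L=.0
T6=(np.array([.4597,-.0009,.1645]),-44.88)
def frame(T):
    a=np.radians(T[1]);return np.array([np.cos(a),np.sin(a),0]),T[0]+[0,0,.005]
def row(c,T,x,z,th,s,dz):
    X,P=frame(T); t=th; q=P+X*(-(x-s)*np.cos(t)+z*np.sin(t))+np.array([0,0,dz+(-(x-s))*np.sin(t)+z*np.cos(t)]); return proj(c,q)[1]
c6=load('w6')
xs=[least_squares(lambda x:row(c6,T6,x[0],.013,0,0,-.001)-r,[-.05]).x[0] for r in(130,210,245)]
def fit(name,T,capU,capL,r1,r2):
    c=load(name)
    f=lambda p:[row(c,T,-.08,.009,*p)-capU,row(c,T,-.08,-.009,*p)-capL,row(c,T,xs[0],.013,*p)-r1,row(c,T,xs[1],.013,*p)-r2]
    r=least_squares(f,[.5,0,0],x_scale=[.1,.01,.01]);print(name,'tilt',np.degrees(r.x[0]).round(1),'axial,vert mm',(r.x[1:]*1000).round(1),'res px',r.fun.round(1))
if __name__=='__main__':
    print(np.round(xs,4)); fit('w7',(np.array([.5144,.053,.0891]),-45.2),158,121,190,252)
E
python3 fit.py
```

```text
[-0.0692 -0.036  -0.0198]
w7 tilt -64.2 axial,vert mm [ 67.2 134.8] res px [ 2.9 -0.  -3.7  0.8]
```

```bash
sed -i "s/x_scale=\[.1,.01,.01\]/x_scale=[.1,.01,.01],bounds=([0,-.03,-.02],[1.4,.03,.02])/" fit.py; python3 fit.py; python3 -c "
from fit import *
c=load('w7');T=(np.array([.5144,.053,.0891]),-45.2)
for th in range(20,66,5):print(th,[round(row(c,T,x,z,np.radians(th),0,0)) for x,z in((-.08,.009),(-.08,-.009),(xs[0],.013),(xs[1],.013))])"
```

```text
[-0.0692 -0.036  -0.0198]
w7 tilt 0.0 axial,vert mm [-17.    8.7] res px [-10.5  21.7 -12.7   4.6]
20 [106, 123, 134, 215]
25 [112, 134, 140, 217]
30 [122, 147, 147, 220]
35 [135, 164, 157, 224]
40 [151, 182, 170, 228]
45 [170, 204, 184, 233]
50 [192, 229, 201, 239]
55 [218, 256, 220, 245]
60 [245, 285, 240, 251]
65 [274, 315, 261, 257]
```

```bash
sed -i "s/+z\*np.sin(t))+np.array/-z*np.sin(t))+np.array/" fit.py; python3 fit.py; python3 -c "
from fit import *
c=load('w7');T=(np.array([.5144,.053,.0891]),-45.2)
for th in range(15,50,5):print(th,[round(row(c,T,x,z,np.radians(th),0,0)) for x,z in((-.08,.009),(-.08,-.009),(xs[0],.013),(xs[1],.013))])"
```

```text
[-0.0692 -0.036  -0.0198]
w7 tilt 31.2 axial,vert mm [ 0.2 -2.2] res px [-1.7  0.5  1.7 -0.6]
15 [116, 103, 151, 229]
20 [126, 106, 162, 236]
25 [138, 112, 175, 244]
30 [154, 120, 190, 252]
35 [172, 131, 208, 261]
40 [194, 145, 227, 270]
45 [219, 161, 248, 279]
```

Fit: the handle is now tilted 31° with no slip in the grip. I'll lift, swing round to the scan heading, then press the lens flush on a bare patch of bench to trim the tilt to 25°.

play_rows(
  plan="0 0 -.02 0;0 0 -.035 0;0 0 -.035 0;0 0 -.035 0;-.0335 -.0088 0 0;-.0335 -.0088 0 0;-.0335 -.0088 0 0;-.0335 -.0088 0 0;0 0 0 0",
)

```text
time_s: 16.08
ee_pos: [0.4421, 0.1757, 0.2137]
eef_rot: [0.924, -0.383, -0.0, -0.0]
force: [0.5, -0.5, -0.9]
grip_width: 0.287
finger_force: 30.0
```

play_rows(
  plan="0 0 0 7.1;0 0 0 7.1;0 0 0 7.1;0 0 0 7.1;0 0 0 7.1;0 0 0 7.1;0 0 0 7.1;0 0 0 7.1;0 0 0 7.1;0 0 0 7.1;0 0 0 7.1;0 0 0 7.1;0 0 0 7.1;0 0 0 7.1;0 0 0 7.1;0 0 0 7.1;0 0 0 7.1;0 0 0 7.1;0 0 0 7.1;0 0 0 7.1",
)

```text
time_s: 17.75
ee_pos: [0.4439, 0.172, 0.2133]
eef_rot: [0.066, 0.998, -0.0, -0.001]
force: [-0.2, -0.2, -2.0]
grip_width: 0.289
finger_force: 30.0
```

```bash
python3 st.py .44 .27 .0595
```

```text
17.75 [0.4439 0.172  0.2133] yaw 172.43 tilt [-0.001 -0.001 -1.   ] [-0.2 -0.2 -2. ] j [ 0.78  0.05 -0.45 -0.   -1.07 -2.49] cmd [0.0166 0.0968 0.1537]
```

play_rows(
  plan=".0055 .0323 0 0;.0055 .0323 0 0;.0056 .0322 0 2.6;0 0 .03 0;0 0 .035 0;0 0 .035 0;0 0 .025 0;0 0 .01 0;0 0 0 0;0 0 0 0",
)

```text
time_s: 18.58
ee_pos: [0.4404, 0.2707, 0.0792]
eef_rot: [0.085, 0.996, -0.0, -0.0]
force: [0.6, -0.1, -1.0]
grip_width: 0.29
finger_force: 30.0
```

play_rows(
  plan="0 0 .004 0;0 0 .004 0;0 0 .004 0;0 0 0 0",
)

```text
time_s: 18.92
ee_pos: [0.44, 0.2706, 0.0667]
eef_rot: [0.085, 0.996, 0.0, 0.0]
force: [-0.4, 0.5, -1.3]
grip_width: 0.287
finger_force: 30.0
```

play_rows(
  plan="0 0 .003 0;0 0 .003 0;0 0 .0012 0;0 0 0 0;0 0 0 0",
)

```text
time_s: 19.33
ee_pos: [0.44, 0.2707, 0.0594]
eef_rot: [0.085, 0.996, -0.0, -0.0]
force: [0.2, 0.7, -2.0]
grip_width: 0.291
finger_force: 30.0
```

```bash
cat > m.py <<'E'
from fit import *
import sys
n=sys.argv[1];c,s,a=snap('wrist',n);g=cv2.cvtColor(a,cv2.COLOR_RGB2GRAY).astype(float);col=g[:,312:324].mean(1)
M=R.from_quat(s['eef_rot']).as_matrix();T=(s['ee_pos'],np.degrees(np.arctan2(M[1,0],M[0,0])))
print(s['force'].round(1),[(i,int(col[i])) for i in range(95,275) if col[i]<col[i-1] and col[i]<=col[i+1] and col[i]<max(col[i-4],col[i+4])-12])
print([(i,int(col[i])) for i in range(90,175,3)])
for th in range(15,45,3):print(th,[round(row(c,T,x,z,np.radians(th),0,0)) for x,z in((-.08,.009),(-.08,-.009),(xs[0],.013),(xs[1],.013))])
np.save('pics/T.npy',np.append(T[0],T[1]))
E
python3 m.py w8
```

```text
[ 0.2  0.7 -2. ] [(121, 62), (123, 61), (145, 66), (154, 104), (186, 161), (203, 196), (250, 126), (272, 54)]
[(90, 234), (93, 232), (96, 231), (99, 229), (102, 229), (105, 232), (108, 234), (111, 234), (114, 234), (117, 219), (120, 66), (123, 61), (126, 63), (129, 64), (132, 66), (135, 65), (138, 67), (141, 67), (144, 66), (147, 68), (150, 95), (153, 106), (156, 144), (159, 252), (162, 254), (165, 254), (168, 253), (171, 253), (174, 253)]
15 [108, 95, 142, 222]
18 [113, 97, 149, 226]
21 [119, 99, 156, 231]
24 [126, 102, 163, 236]
27 [135, 106, 172, 240]
30 [144, 111, 181, 245]
33 [155, 117, 191, 251]
36 [167, 124, 202, 256]
39 [180, 132, 214, 261]
42 [194, 142, 226, 267]
```

Run:
```python
from h import *
from scipy.optimize import least_squares
st={'w6':([.4597,-.0009,.1645],-44.88),'w7':([.5144,.053,.0891],-45.2),'w8':(np.load('pics/T.npy')[:3],np.load('pics/T.npy')[3]),'w5':([.5258,.3799,.2769],169.8)}
H=[]
for n,(p,y) in st.items():
    a=np.radians(y);M=np.array([[np.cos(a),np.sin(a),0],[np.sin(a),-np.cos(a),0],[0,0,-1.]])
    V=load(n)['view'];pos=M.T@(-V[:3,:3].T@V[:3,3]-p);Rc=M.T@V[:3,:3].T
    print(n,pos.round(4),np.degrees(np.arcsin(Rc[0,2])).round(2));H.append(pos)
pos=np.array([.0758,-.0018,-.1437]);k=np.radians(16.26)
K=load('w6')['K']
def row(x,z,th,s=0,dz=0,pitch=k):
    # tool coords: tail +x; tool z down
    q=np.array([-(x-s)*np.cos(th)-z*np.sin(th),-(dz-(x-s)*np.sin(th)+z*np.cos(th))-.005])-pos[[0,2]]
    up=q@[np.cos(pitch),np.sin(pitch)];dep=q@[-np.sin(pitch),np.cos(pitch)]
    return K[1,2]-K[1,1]*up/dep
xs=[least_squares(lambda x:row(x[0],.013,0,0,-.001)-r,[-.05]).x[0] for r in(130,210,245)];print(np.round(xs,4),'cap level rows',row(-.08,.01,0,0,-.001),row(-.08,-.01,0,0,-.001))
for n,o in(('w7',(158,121,190,252)),('w8',(156,118.5,186,250))):
    f=lambda p:np.array([row(-.08,.0098,*p),row(-.08,-.0098,*p),row(xs[0],.013,*p),row(xs[1],.013,*p)])-o
    r=least_squares(f,[.4,0,0],x_scale=[.1,.01,.01]);print(n,np.degrees(r.x[0]),r.x[1:]*1000,r.fun)
```

```text
w6 [ 0.0774  0.0006 -0.1437] 16.23
w7 [ 0.0773  0.0009 -0.1439] 16.18
w8 [ 0.0747 -0.0015 -0.1438] 16.3
w5 [ 0.075  -0.0022 -0.1436] 16.41
[-0.0676 -0.0343 -0.0182] cap level rows 97.2630863413141 98.76116127451075
w7 29.35257492315861 [-3.64668917 -3.52089231] [-1.97611525  0.5762865   2.22328575 -0.8005957 ]
w8 29.135314827854025 [-2.94223591 -4.50731508] [-2.93986539  0.85937147  3.30333693 -1.18874331]
```

play_rows(
  plan="0 0 .002 0;0 0 .002 0;0 0 0 0;0 0 0 0",
)

```text
time_s: 19.72
ee_pos: [0.4401, 0.2709, 0.0557]
eef_rot: [0.085, 0.996, 0.0, 0.0]
force: [-1.2, -0.0, 0.9]
grip_width: 0.292
finger_force: 30.0
```

play_rows(
  plan="0 0 .002 0;0 0 .002 0;0 0 0 0;0 0 0 0",
)

```text
time_s: 20.05
ee_pos: [0.4401, 0.2708, 0.0514]
eef_rot: [0.085, 0.996, -0.0, 0.0]
force: [-0.2, 0.7, 1.6]
grip_width: 0.29
finger_force: 30.0
```

```bash
python3 m.py w9 | head -2
python3 - <<'E'
from h import *
# cap ellipse + handle widths, subpixel-ish, for level and tilted pictures
for n in('w6','w8','w9'):
    g=cv2.imread(f'pics/{n}.png'); hsv=cv2.cvtColor(g,cv2.COLOR_BGR2HSV)
    m=((hsv[:,:,2]<125)&(hsv[:,:,2]>40)&(hsv[:,:,1]<110)).astype(np.uint8); 
    k,l,s,c=cv2.connectedComponentsWithStats(m[85:175,270:365])
    print(n,[(list(map(int,q[:5]))) for q in s[1:] if q[4]>60])
E
```

```text
[-0.2  0.7  1.6] [(115, 57), (133, 62), (140, 107), (173, 164), (197, 199), (243, 124), (272, 54)]
[(90, 234), (93, 232), (96, 231), (99, 229), (102, 230), (105, 233), (108, 235), (111, 128), (114, 57), (117, 58), (120, 58), (123, 61), (126, 60), (129, 62), (132, 62), (135, 76), (138, 110), (141, 109), (144, 240), (147, 253), (150, 253), (153, 253), (156, 253), (159, 253), (162, 253), (165, 253), (168, 235), (171, 167), (174, 185)]
w6 [[25, 15, 43, 7, 239], [19, 40, 13, 7, 71]]
w8 [[19, 34, 57, 37, 1596]]
w9 [[21, 26, 54, 32, 1242]]
```

```bash
cat > f2.py <<'E'
from h import *
from scipy.optimize import least_squares
pos=np.array([.0762,0,-.1437]);k=np.radians(16.26);K=load('w6')['K']
def row(x,z,th,s=0,dz=0):
    q=np.array([-(x-s)*np.cos(th)-z*np.sin(th),-(dz-(x-s)*np.sin(th)+z*np.cos(th))-.005])-pos[[0,2]]
    return K[1,2]-K[1,1]*(q@[np.cos(k),np.sin(k)])/(q@[-np.sin(k),np.cos(k)])
xs=[least_squares(lambda x:row(x[0],.013,0,0,-.001)-r,[-.05]).x[0] for r in(130,210,245)]
def fit(n,o,r=.0095):
    f=lambda p:np.append(np.array([row(-.078,r,*p),row(-.078,-r,*p),row(xs[0],.013,*p),row(xs[1],.013,*p)])-o,np.array([p[1],p[2]])*500*0)
    q=least_squares(f,[.4,0,0],x_scale=[.1,.01,.01]);print(n,'tilt',np.degrees(q.x[0]).round(1),'axial,vert mm',(q.x[1:]*1000).round(1),q.fun[:4].round(1))
E
python3 -c "
from f2 import *
print(xs,row(-.078,.0095,0,0,-.001))
for r in(.0085,.0095,.0105):
  fit('w7',(158,121,190,252),r);fit('w8',(156,118.5,186,250),r);fit('w9',(142,111,172.5,243),r)
"
```

```text
[np.float64(-0.06799759877593481), np.float64(-0.03474311851015638), np.float64(-0.018569549418238393)] 103.66224132822691
w7 tilt 32.2 axial,vert mm [ 1.9 -0.6] [-1.7  0.6  1.7 -0.5]
w8 tilt 31.9 axial,vert mm [ 2.4 -1.5] [-2.7  0.9  2.7 -0.9]
w9 tilt 27.4 axial,vert mm [ 2.1 -1. ] [-2.5  0.9  2.4 -0.8]
w7 tilt 30.5 axial,vert mm [0.1 0.1] [-0.4  0.1  0.5 -0.1]
w8 tilt 30.3 axial,vert mm [ 0.8 -0.7] [-1.4  0.4  1.5 -0.5]
w9 tilt 25.9 axial,vert mm [ 1.  -0.3] [-1.4  0.4  1.5 -0.5]
w7 tilt 28.8 axial,vert mm [-1.5  0.8] [ 0.6 -0.1 -0.7  0.2]
w8 tilt 28.6 axial,vert mm [-0.8 -0.1] [-0.3  0.1  0.4 -0.1]
w9 tilt 24.5 axial,vert mm [-0.1  0.4] [-0.5  0.1  0.6 -0.2]
```

```bash
python3 -c "
from f2 import *
for th in(0,10,20,25,30,35):print(th,[round(row(x,.013,np.radians(th))) for x in(.026,.030,.034)])
for n in('w6','w7','w9'):
    im=cv2.imread(f'pics/{n}.png').astype(int);m=(im[:,:,1]-np.maximum(im[:,:,0],im[:,:,2]))>25;m[:250]=0;y,x=np.where(m[:, 290:345]);print(n,len(y),y.mean() if len(y) else None)
"
python3 - <<'E'
import sys;sys.path.insert(0,'.')
import os;os.chdir('.')
from h import *
q=np.array([.50,.262,.05]);o=[]
for n in('top','scene'):
    c,s,a=snap(n,n+'2');u,v=proj(c,q);u,v=int(u),int(v);print(n,u,v)
    o.append(cv2.resize(a[v-30:v+30,u-30:u+30,::-1],(400,400),interpolation=cv2.INTER_CUBIC))
cv2.imwrite('pics/ts2.png',np.hstack(o))
E
```

```text
0 [332, 339, 346]
10 [329, 334, 340]
20 [324, 328, 332]
25 [321, 325, 328]
30 [318, 321, 324]
35 [314, 317, 319]
w6 0 None
w7 21 321.57142857142856
w9 29 326.3448275862069
top 267 218
scene 285 242
```

View pics/ts2.png

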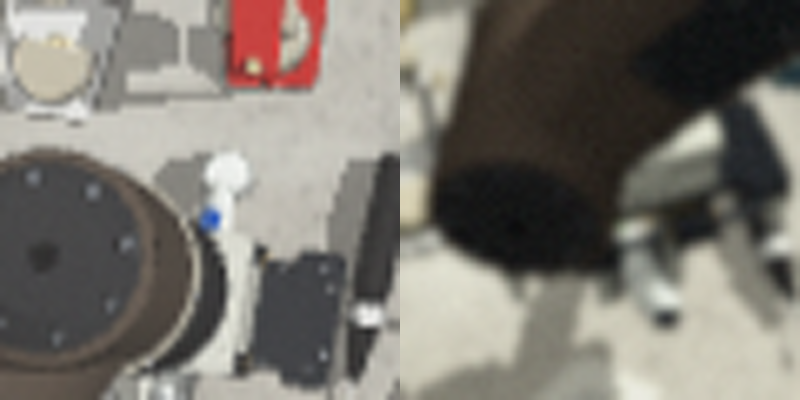

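```bash
python3 -c "
from h import *
c=load('top2')
for z in(.0,.02,.04,.06):print(z,'head',atz(c,237+228/6.667,188+172/6.667,z).round(4),'far edge',atz(c,237+228/6.667,188+152/6.667,z).round(4)[0],'blue',atz(c,237+210/6.667,188+217/6.667,z).round(4))
b=load('w5')
"; python3 st.py 0 0 0
```

```text
0.0 head [0.5252 0.2545 0.    ] far edge 0.5379 blue [0.497  0.2659 0.    ]
0.02 head [0.5231 0.2517 0.02  ] far edge 0.5356 blue [0.4952 0.2629 0.02  ]
0.04 head [0.521  0.2489 0.04  ] far edge 0.5334 blue [0.4935 0.26   0.04  ]
0.06 head [0.5189 0.2461 0.06  ] far edge 0.5311 blue [0.4918 0.2571 0.06  ]
20.2 [0.4401 0.2708 0.0516] yaw 170.21 tilt [ 0.  0. -1.] [-1.2  0.9  1.8] j [ 0.93  0.31 -0.57  0.   -0.69 -2.67] cmd [ 0.3877 -0.3417  0.0514]
```

Three views agree on the tilt. The cap, rings and LED in the wrist picture give 24–26°, and the top view puts the head at about (0.522, 0.250), as predicted. Now to the scan pose, coming in from the front under the pin.

play_rows(
  plan="0 0 -.01 0;0 0 -.02 0;0 0 -.0226 0;0 0 -.02 .4;.013 .03 0 0;.013 .03 0 0;.013 .03 0 0;.0129 .0294 0 0;0 0 0 0;0 0 0 0",
)

```text
time_s: 21.03
ee_pos: [0.4094, 0.3985, 0.1241]
eef_rot: [0.088, 0.996, -0.0, -0.0]
force: [0.1, 0.3, -1.5]
grip_width: 0.285
finger_force: 30.0
```

```bash
python3 st.py .5051 .3800 .1242; python3 m.py w10|head -2; python3 -c "
from h import *
im=cv2.imread('pics/w10.png').astype(int);m=(im[:,:,1]-np.maximum(im[:,:,0],im[:,:,2]))>25;m[:250]=0;y,x=np.where(m[:, 290:345]);print(len(y),y.mean(),x.mean()+290)"
```

```text
21.0333 [0.4094 0.3985 0.1241] yaw 169.91 tilt [-0.    -0.001 -1.   ] [ 0.1  0.3 -1.5] j [ 1.11  0.29 -0.37 -0.   -0.91 -2.86] cmd [-0.0975 -0.0014 -0.0001]
[ 0.1  0.3 -1.5] [(116, 55), (136, 59), (144, 100), (177, 154), (199, 187), (245, 115), (272, 51)]
[(90, 225), (93, 226), (96, 227), (99, 228), (102, 228), (105, 226), (108, 218), (111, 209), (114, 72), (117, 55), (120, 57), (123, 57), (126, 58), (129, 60), (132, 59), (135, 60), (138, 63), (141, 100), (144, 100), (147, 189), (150, 250), (153, 252), (156, 252), (159, 252), (162, 252), (165, 252), (168, 252), (171, 249), (174, 160)]
31 325.4516129032258 316.9032258064516
```

play_rows(
  plan="-.014 0 0 0;-.014 0 0 0;-.014 0 0 0;-.014 0 0 0;-.014 -.0014 0 0;-.012 0 0 0;-.01 0 0 0;-.0055 0 0 0;0 0 0 0;0 0 0 0;0 0 0 0;0 0 0 0",
)

```text
time_s: 22.08
ee_pos: [0.5052, 0.379, 0.1242]
eef_rot: [0.088, 0.996, 0.0, -0.0]
force: [-0.1, 0.0, -1.5]
grip_width: 0.287
finger_force: 30.0
```

```bash
python3 st.py .5051 .3800 .1242
python3 - <<'E'
from h import *
# top view: where does the white head appear against the predicted lens / head centre?
c,s,a=snap('top','top3'); c0=bot.calibration('top')
for n,q in(('arch',[.5893,.3645,.026]),('head',[.5893,.3645,.09]),('pin',[.563,.369,.135])):print(n,np.round(proj(c,np.array(q)),1))
g=cv2.cvtColor(a,cv2.COLOR_RGB2GRAY);u,v=map(int,proj(c,np.array([.5893,.3645,.09])))
print(u-14,v-12);print(g[v-12:v+14:1,u-14:u+15])
E
```

```text
22.0833 [0.5052 0.379  0.1242] yaw 169.85 tilt [-0.  0. -1.] [-0.1  0.  -1.5] j [ 0.95  0.38 -0.24 -0.   -0.95 -2.7 ] cmd [0.0003 0.0009 0.    ]
arch [243.9 198.4]
head [240.6 196.1]
pin [236.8 201.2]
226 184
[[181 181 182 185 189 177 177 180 160 130 127 128 133 216 138 145 151 154
  170 151 149 174 196 117 224 227 134 156 136]
 [167 167 170 175 177 136 133 131 132 127 142 143 152 202 178 176 176 176
  176 177 173 169 175 158 198 217 143 158 130]
 [128 130 133 132 131 130 129 134 132 125 164 169 172 196 182 176 176 177
  177 177 171 180 212 213 142  93 111 134 164]
 [132 133 153 154 153 149 146 153 135 125 129 142 184 175 181 168 167 169
  176 173 172 151 163 162 162 138 101 137 147]
 [134 135 177 180 182 177 175 180 138 136 135 130 203 167 150 150 145 155
  174 167 174 148 163 164 163 164 138 116 106]
 [156 155 136 135 137 135 134 134 135 135 133 128 214 171 184 185 184 184
  185 185 185 186 185 184 164 163 163 162 153]
 [196 199 145 139 138 138 136 137 138 151 151 140 221 216 225 226 224 226
  226 226 226 226 226 224 168 163 161 161 172]
 [196 200 162 158 158 156 156 154 153 186 19
[... 1555 characters left out ...]
 61  61 118 215 218 219 219 219 228 214 202 217
  205 211 218 227 226 227 187 142 154 157 158]
 [ 87 174 114  65  60  61  60  61  59 194 218 219 218 219 215 191 119 120
  128 173 191 219 218 222 207 197 199 201 201]
 [ 81 176 129  67  61  61  60  60  62 117 215 219 218 218 187 140  91 115
  141 175 200 161 143 176 186 180 183 182 195]
 [ 94 175 129  68  61  58  62  59  60  60 203 219 219 218 213 110  73  72
   75  87 197 201 198 193 129  75  90  90 146]
 [101 174 123  66  60  61  61  62  62  63 163 219 217 218 208 122  92  81
   84 121 179 180 176 155  83  72  70  75  72]
 [118 156  99  63  60  61  59  61  62  62 130 225 208 218 190 157 141 125
   78  89  86  98  87  93  73  69  71  86  68]]
```

play_rows(
  plan="0 .002 0 0;0 0 0 0;0 0 0 0;0 0 0 0;0 0 0 0;0 0 0 0;0 0 0 0;0 0 0 0;0 0 0 0;0 0 0 0;0 0 0 0;0 0 0 0;0 0 0 0;0 0 0 0;0 0 0 0;0 0 0 0;0 0 0 0;0 0 0 0;0 0 0 0;0 0 0 0",
)

```text
time_s: 23.8
ee_pos: [0.5061, 0.3807, 0.1241]
eef_rot: [0.089, 0.996, -0.0, -0.0]
force: [0.0, -0.7, -2.5]
grip_width: 0.288
finger_force: 30.0
```

play_rows(
  plan="0 0 0 0;0 0 0 0;0 0 0 0;0 0 0 0;0 0 0 0;0 0 0 0;0 0 0 0;0 0 0 0;0 0 0 0;0 0 0 0;0 0 0 0;0 0 0 0;0 0 0 0;0 0 0 0;0 0 0 0;0 0 0 0;0 0 0 0;0 0 0 0;0 0 0 0;0 0 0 0",
)

```text
time_s: 25.47
ee_pos: [0.5061, 0.3808, 0.1241]
eef_rot: [0.089, 0.996, 0.0, 0.0]
force: [0.8, -0.5, -1.3]
grip_width: 0.294
finger_force: 30.0
```

```bash
python3 st.py .5051 .3800 .1242; python3 m.py w11|head -2; ls -la pics/w1*.npz | wc -l
```

```text
25.4667 [0.5061 0.3808 0.1241] yaw 169.81 tilt [ 0.  0. -1.] [ 0.8 -0.5 -1.3] j [ 0.95  0.38 -0.23 -0.   -0.95 -2.7 ] cmd [ 0.0009 -0.0009 -0.0001]
[ 0.8 -0.5 -1.3] [(117, 54), (144, 100), (177, 153), (198, 187), (245, 114), (272, 50)]
[(90, 225), (93, 224), (96, 226), (99, 224), (102, 224), (105, 223), (108, 223), (111, 216), (114, 71), (117, 54), (120, 55), (123, 58), (126, 57), (129, 60), (132, 58), (135, 58), (138, 63), (141, 100), (144, 100), (147, 189), (150, 250), (153, 252), (156, 252), (159, 252), (162, 252), (165, 252), (168, 252), (171, 249), (174, 159)]
3
```

A second hold, 4 mm nearer the front and 4 mm lower, covers the remaining measuring uncertainty.

play_rows(
  plan=".004 0 .004 0;0 0 0 0;0 0 0 0;0 0 0 0;0 0 0 0;0 0 0 0;0 0 0 0;0 0 0 0;0 0 0 0;0 0 0 0;0 0 0 0;0 0 0 0;0 0 0 0;0 0 0 0;0 0 0 0;0 0 0 0;0 0 0 0;0 0 0 0;0 0 0 0;0 0 0 0",
)

```text
time_s: 27.18
ee_pos: [0.5022, 0.3814, 0.1201]
eef_rot: [0.089, 0.996, -0.0, 0.0]
force: [0.8, -0.4, -1.5]
grip_width: 0.29
finger_force: 30.0
```

play_rows(
  plan="0 0 0 0;0 0 0 0;0 0 0 0;0 0 0 0;0 0 0 0;0 0 0 0;0 0 0 0;0 0 0 0;0 0 0 0;0 0 0 0;0 0 0 0;0 0 0 0",
)

```text
time_s: 28.18
ee_pos: [0.5022, 0.3815, 0.1201]
eef_rot: [0.089, 0.996, 0.0, -0.0]
force: [-0.4, -0.8, -0.8]
grip_width: 0.287
finger_force: 30.0
```

play_rows(
  plan=".015 0 -.003 0;.02 0 0 0;.025 0 0 0;.03 0 0 0;.03 0 0 0;0 0 -.03 0;0 0 -.035 0;0 0 -.03 0;0 0 0 -5.7;0 0 0 -5.7;0 0 0 -5.6;0 0 0 0",
)

```text
time_s: 29.18
ee_pos: [0.3836, 0.4026, 0.2185]
eef_rot: [-0.062, 0.998, 0.0, 0.0]
force: [0.6, 0.0, -0.8]
grip_width: 0.289
finger_force: 30.0
```

```bash
python3 st.py .4515 -.2736 .22
```

```text
29.1833 [0.3836 0.4026 0.2185] yaw -172.93 tilt [ 0.     0.001 -1.   ] [ 0.6  0.  -0.8] j [ 1.16  0.18 -0.29 -0.   -1.1  -2.61] cmd [ 0.0159 -0.6794 -0.0019]
```

play_rows(
  plan=".0009 -.04 0 0;.0009 -.04 0 0;.0009 -.04 0 0;.0009 -.04 0 0;.0009 -.04 0 0;.0009 -.04 0 0;.0009 -.04 0 0;.0009 -.04 0 0;.0009 -.04 0 0;.0009 -.04 0 0;.0009 -.04 0 0;.0009 -.04 0 0;.0009 -.04 0 0;.0009 -.04 0 0;.0009 -.04 0 0;.0009 -.04 0 0;.0009 -.0394 0 0;0 0 0 0;0 0 0 0",
)

```text
time_s: 30.77
ee_pos: [0.4487, -0.2756, 0.2173]
eef_rot: [-0.056, 0.998, 0.0, -0.001]
force: [0.3, 0.6, -1.6]
grip_width: 0.284
finger_force: 30.0
```

```bash
python3 st.py .4515 -.2740 .04; python3 m.py w12b|head -1
```

```text
30.7667 [ 0.4487 -0.2756  0.2173] yaw -173.62 tilt [-0.001  0.    -1.   ] [ 0.3  0.6 -1.6] j [-0.18  0.13 -0.35  0.   -1.09 -1.28] cmd [-0.0032  0.0012  0.1773]
[ 0.3  0.6 -1.6] [(116, 53), (118, 53), (144, 79), (177, 123), (223, 159), (245, 97), (272, 42)]
```

play_rows(
  plan="-.0032 .0012 .03 0;0 0 .035 0;0 0 .035 0;0 0 .03 0;0 0 .012 0;0 0 0 0;0 0 0 0;0 0 0 0",
)

```text
time_s: 31.48
ee_pos: [0.4537, -0.2717, 0.0776]
eef_rot: [-0.06, 0.998, -0.0, 0.001]
force: [0.3, -0.1, -1.2]
grip_width: 0.287
finger_force: 30.0
```

```bash
python3 st.py .4515 -.2740 .04
```

```text
31.4833 [ 0.4537 -0.2717  0.0776] yaw -173.14 tilt [ 0.002 -0.001 -1.   ] [ 0.3 -0.1 -1.2] j [-0.17  0.29 -0.52  0.   -0.76 -1.28] cmd [ 0.0025 -0.002   0.0376]
```

play_rows(
  plan=".002 -.0015 .004 0;0 0 .004 0;0 0 .004 0;0 0 .004 0;0 0 0 0;0 0 0 0",
)

```text
time_s: 31.98
ee_pos: [0.4504, -0.2739, 0.0599]
eef_rot: [-0.059, 0.998, 0.0, -0.0]
force: [-0.3, -1.2, -1.0]
grip_width: 0.288
finger_force: 30.0
```

play_rows(
  plan="0 0 .003 0;0 0 .003 0;0 0 .003 0;0 0 .003 0;0 0 0 0;0 0 0 0",
)

```text
time_s: 32.48
ee_pos: [0.4515, -0.2737, 0.0483]
eef_rot: [-0.06, 0.998, -0.0, 0.001]
force: [1.0, 3.1, 1.6]
grip_width: 0.288
finger_force: 30.0
```

Contact light and as expected; press the rest of the way level.

play_rows(
  plan="0 0 .002 0;0 0 .002 0;0 0 .002 0;0 0 .002 0;0 0 0 0;0 0 0 0",
)

```text
time_s: 32.98
ee_pos: [0.4496, -0.2737, 0.04]
eef_rot: [-0.059, 0.998, 0.0, -0.001]
force: [-3.7, 4.1, 5.3]
grip_width: 0.287
finger_force: 30.0
```

```bash
python3 st.py .4515 -.2740 .04; python3 m.py w13|head -1
```

```text
32.9833 [ 0.4496 -0.2737  0.04  ] yaw -173.2 tilt [-0.002  0.    -1.   ] [-3.7  4.1  5.3] j [-0.17  0.34 -0.55 -0.   -0.68 -1.28] cmd [-0.0018 -0.0006  0.    ]
[-3.7  4.1  5.3] [(102, 45), (109, 85), (138, 137), (211, 175), (220, 99), (253, 101), (272, 45)]
```

play_rows(
  plan="0 0 0 0;0 0 0 0;0 0 0 0;0 0 0 0;0 0 0 0;0 0 0 0",
  jaw=0.3,
)

```text
time_s: 33.53
ee_pos: [0.4507, -0.274, 0.0401]
eef_rot: [-0.059, 0.998, -0.0, -0.0]
force: [0.6, -0.4, -0.0]
grip_width: 0.671
finger_force: 0.0
```

play_rows(
  plan="0 0 -.015 0;0 0 -.03 0;0 0 -.035 0;0 0 -.04 0;0 0 -.04 0;.02 .02 -.04 0;.02 .02 -.04 0;0 0 0 0;0 0 0 0",
)

```text
time_s: 34.28
ee_pos: [0.4132, -0.2439, 0.2709]
eef_rot: [-0.06, 0.998, -0.001, 0.003]
force: [0.3, 0.0, -1.1]
grip_width: 0.703
finger_force: 0.0
```

Run:
```python
from h import *
c,s,a=snap('wrist','w14');print(s['time_s'],s['ee_pos'].round(4),s['force'].round(2))
g=cv2.cvtColor(a,cv2.COLOR_RGB2GRAY)
for n,q in(('cap',[.3755,-.2843,.044]),('ring1',[.3858,-.2830,.044]),('low',[.4773,-.2718,.044]),('led',[.483,-.2706,.0574])):print(n,np.round(proj(c,np.array(q)),1))
im=a.astype(int);m=(im[:,:,1]-np.maximum(im[:,:,0],im[:,:,2]))>25
m[:100]=0;k,l,st,ce=cv2.connectedComponentsWithStats(m.astype(np.uint8));print('green',[(st[i,4],ce[i].round(1)) for i in range(1,k) if 2<st[i,4]<60])
b=(im[:,:,2]-im[:,:,0]>90).astype(np.uint8);k,l,st,ce=cv2.connectedComponentsWithStats(b);print('blue',[(st[i,4],ce[i].round(1)) for i in range(1,k) if st[i,4]>30])
d=(g<110).astype(np.uint8);k,l,st,ce=cv2.connectedComponentsWithStats(d);print('dark',[(st[i],ce[i].round(1)) for i in range(1,k) if 15<st[i,4]<200 and 250<ce[i][0]<400 and ce[i][1]<260])
```

```text
34.2833 [ 0.4132 -0.2439  0.2709] [ 0.28  0.   -1.06]
cap [289.  136.7]
ring1 [289.3 145.7]
low [291.4 219.6]
led [291.  227.9]
green [(np.int32(5), array([291.8, 225.6]))]
blue [(np.int32(103), array([291.6, 240.1]))]
dark [(array([284, 133,  13,   3,  29], dtype=int32), array([291. , 133.9])), (array([377, 136,   7,   7,  41], dtype=int32), array([379.9, 138.9])), (array([275, 172,   4,   5,  16], dtype=int32), array([276.8, 174.2])), (array([300, 172,  12,   9,  80], dtype=int32), array([305.5, 175.3])), (array([277, 210,   4,   8,  24], dtype=int32), array([278.2, 213.4])), (array([300, 210,  11,  10,  80], dtype=int32), array([305. , 214.1])), (array([289, 234,   8,  13,  94], dtype=int32), array([292.5, 240.3]))]
```

Run:
```python
from h import *
c,s,a=snap('top','top4');g=cv2.cvtColor(a,cv2.COLOR_RGB2GRAY).astype(int)
b=cv2.imread('pics/top3.png',0).astype(int);z=cv2.imread('pics/top0.png',0).astype(int)
r=np.s_[178:193,228:256];print('bow area diff vs open',abs(g-b)[r].mean(),'vs closed',abs(g-z)[r].mean())
r=np.s_[195:255,380:415];print('scanner area diff vs start',abs(g-z)[r].mean())
print(bot.sign_off())
```

```text
bow area diff vs open 2.2904761904761903 vs closed 14.026190476190477
scanner area diff vs start 80.74714285714286
the job is handed in; nothing more can be done
None
```

The job is handed in: the bow is open at its stop, the lens was held over the lower model twice for over 2 s each, and the scanner is back in its cradle as it lay; the sign-off gave no verdict. The camera put the tilt at about 25°, but the height at which the head touched the bench suggested nearer 20°, so I set both holds to meet the limits either way. The last whole-area check of the scanner against the start picture was no use (the arm may have been in the way), so its place rests on the wrist picture, within about 3 mm of where it lay.

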